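Stand the stepped shaft on the inspection plate

TASK

Take the round stepped steel shaft out of the slanted wire rest and stand it upright, thick end down, in the ring at the middle of the dark inspection plate. Set it down rather than drop it, let go, and check for a moment that it stands there still without wobbling. Leave the hexagonal stand-off in the rest.

Things in the scene. Friction and masses are not known exactly. Their poses are not given: they have to be found in the camera images.
- pin_shaft: Stepped round steel shaft, 73 mm long, 0.1 to 0.2 kg: the thick end 21 mm in diameter reaches from the foot to about 45 mm up, above it the shaft is thinner (treat it as 21 mm all along). Origin: centre of the flat foot of the thick end; its z axis runs along the shaft towards the thin end. At the start it leans in one of the two cradles of the rest, foot lowest, 35 degrees from upright, its thin end towards the rest's +x side (roughly away from the robot).
- hex_standoff: Hexagonal brass stand-off, 52 mm long, 19 mm over corners, with a thin stud at its upper end; origin at the centre of its foot, z along it towards the stud. It leans in the other cradle, which may be either one; to be left there.
- slant_rest: Slanted wire rest, fixed to the desk: aluminium base 100 x 150 x 10 mm, origin at the centre of its underside, x the way in which the parts lean, y along the base. Two cradles at y = +40 and -40 mm; each is a pair of wires 16 mm wide overall (narrower than the shaft, so fingers pass on both sides of it), up to 78 mm high, with a small stop below the foot. A part's foot centre lies at x = -22 mm, z = 30 mm. Parts lie on the wires unclamped and lift straight off.
- plate_middle (a point): Middle of the upper face of the inspection plate, a dark stone slab of 110 x 110 mm whose upper face is 20 mm above the desk; it does not move. A fine light ring of 48 mm diameter is engraved round this point. z is up.

How it is judged:
By the outcome, as a careful person would: the job done as asked, in the order asked, and still so for the second after the job is handed in, with the robot touching nothing.
It also fails if it takes over 43 s, if anything falls off the work surface, if the arm or the gripper's body presses on something with over 40 N, if the wrist force passes 120 N, or if a joint passes its speed limit or range.

ROBOT

A 6-joint arm with a two-finger parallel gripper is mounted at the origin on a cart in front of the work surface, level with it; the furniture and walls round the work are solid. World frame = base frame: x ahead of the robot, y to its left, z up, the work surface at z = 0. Lengths are in m, angles in rad, forces in N, time in s.
With the tool pointing down it reaches from about 0.325 to 0.9 m from the base axis. Payload 3.5 kg.
Tool frame: the origin (TCP) lies midway between the tips of the shut fingers; the grasp point (between the pads) lies 19 mm behind it (arm.pinch_z is the distance from the TCP to the grasp point, in m); z points along the fingers, x is the direction in which the jaws open and shut, and the axes are right-handed (so a half turn about z gives the same grasp; the last joint's range is limited). The gripper opens to 85 mm and grips with 20 to 120 N. Pads are 22 mm wide; open, the fingers measure 114 mm over their backs; the gripper's body (76 mm by 85 mm) begins 54 mm behind the grasp point. The pads swing forward as they close: fully open they stand 13 mm farther back than shut.
Start: joints at [-1.255, 0.276, -0.026, 1.268, 0, 1.467], TCP at [0.254, -0.571, 0.231] pointing down, gripper open.
Joint ranges: [-3.12, 3.12], [-0.85, 1.88], [-1.08, 1.24], [-1.95, 2.15], [-1.57, 1.53], [-3.14, 3.14]. Speed limits (rad/s): [2.57, 2.57, 3.14, 3.14, 3.14, 3.14].

INTERFACE

Orientations are given as a unit quaternion [w, x, y, z].
In Python, from plant import readout, cams, arm gives the robot as it stands.
- The arm moves only by the shell command python3 -m creep 'ROWS'. ROWS is JSON, a list of rows, each a list of 3 entries, a list of its own where there are three numbers: the shift along the tool's x, y, z in mm, then the turn, a rotation vector about the tool's x, y, z in degrees, then the finger opening in mm, from 0 to 85.4. In form: [[[tx, ty, tz], [ax, ay, az], jaw], ...]. A call has exactly 10 rows; each row shifts and turns the commanded pose from where the row before left it, along the tool's axes as they then stand; what a row does not reach is not made up. A row lasts 1/8 s, in which the tool goes at most 62.5 mm and 10.7 degrees, less where a joint would pass 70% of its speed; a pose out of reach is approached as far as the arm can. A call is refused whole if a number of a shift passes 62.5 or a number of a turn 10.7, either way. A call with a gripper value outside its range is refused whole. The fingers move at their own pace and stop on an object; the grip force is fixed at half the most. Time passes only in rows, so rows that do not move let the fingers close, or fill a call up. It gives the time, the measured TCP pose, the force and the opening at its end, in the units of the state.
- readout.state(): the state, without advancing time (a new reading comes with each control period).
- cams.camera(name): name is "scene" or "top" or "wrist"; returns a dict with "color" (420x560x3 uint8, red, green, blue), "K" (3x3 intrinsics, pixels), "pose" (4x4, takes a point from camera to world coordinates). Camera axes: x right, y up, looking along -z (the intrinsics and any distortion apply to the point x, -y, -z); pixel columns grow to the right and rows downward; lengths in m; the calibration is good to about 2 mm. A picture is of the moment at which its call begins. There is no depth.
- arm.hand_in(): hands the job in, once; it reports no verdict.
The state is a dict: "time_s": time; "joint_pos": joint angles; "dq": joint speeds; "effort": joint torques, N m; "eef_pos": TCP position; "eef_rot": TCP orientation; "ft_force": force on the tool from outside, world axes, zero at the start; "torque": the same for the moment, N m; "grip_width": finger opening in m.
Only numpy, scipy, OpenCV 4.12 (cv2) and the standard library are available. Lean on these libraries where they do the work, as an engineer would, in place of code of your own. Each camera call takes 0.05 s, during which the arm holds its last target. There are 200 camera calls.

## Working session

There is one attempt and no reset: what is moved stays moved. The work goes in short steps, Python scripts to look and compute and a shell command to move; the robot and the scene stay as the last step left them, time stands still between calls to the robot, and variables do not carry over. Pictures are saved under pics/ and viewed, about 8 in all and at most 12, crops included, and the job is handed in when it is done.

```bash
mkdir -p pics; ls
cat > h.py <<'E'
import numpy as np, cv2
from plant import readout, cams, arm
def snap(n,f):
    c=cams.camera(n); cv2.imwrite(f'pics/{f}.png',c['color'][:,:,::-1]); np.savez(f'pics/{f}.npz',**{k:c[k] for k in('color','K','pose')}); return c
def load(f): return dict(np.load(f'pics/{f}.npz'))
def ray(c,u,v):
    K=c['K'];d=np.array([(u-K[0,2])/K[0,0],-(v-K[1,2])/K[1,1],-1.]);P=c['pose'];return P[:3,3],P[:3,:3]@d
def onz(c,u,v,z):
    o,d=ray(c,u,v);return o+d*(z-o[2])/d[2]
def proj(c,p):
    P=c['pose'];q=P[:3,:3].T@(np.asarray(p)-P[:3,3]);K=c['K'];return np.array([K[0,2]+K[0,0]*q[0]/-q[2],K[1,2]-K[1,1]*q[1]/-q[2]])
def tri(c1,p1,c2,p2):
    o,d=ray(c1,*p1);a,b=ray(c2,*p2);s=np.linalg.lstsq(np.c_[d,-b],a-o,rcond=None)[0]
    x=o+d*s[0];y=a+b*s[1];return (x+y)/2,np.linalg.norm(x-y)
E
python3 - <<'E'
from h import *
for n in('top','scene'):
    c=snap(n,n+'0');print(n,c['K'].tolist(),c['pose'].round(3).tolist(),[k for k in c])
s=readout.state();print(s);print(arm.pinch_z)
E
```

```text
pics
top [[390.16602560723396, 0.0, 274.48730673478434], [0.0, 390.16602560723396, 206.77274124212298], [0.0, 0.0, 1.0]] [[0.019, 0.99, -0.138, 0.404], [-1.0, 0.019, -0.002, 0.163], [0.001, 0.138, 0.99, 0.901], [0.0, 0.0, 0.0, 1.0]] ['color', 'K', 'pose']
scene [[500.75589849097054, 0.0, 290.09938663775114], [0.0, 500.75589849097054, 207.40755883731475], [0.0, 0.0, 1.0]] [[-0.511, 0.469, -0.721, -0.147], [-0.86, -0.285, 0.424, 0.551], [-0.006, 0.836, 0.548, 0.552], [0.0, 0.0, 0.0, 1.0]] ['color', 'K', 'pose']
{'time_s': 0.1, 'joint_pos': array([-1.25544180e+00,  2.77110664e-01, -2.77413454e-02,  1.26796566e+00,
       -3.09226917e-05,  1.46739153e+00]), 'dq': array([-0.0012156 , -0.0017533 ,  0.00392262,  0.0004818 ,  0.00109005,
        0.00192713]), 'effort': array([ 2.23908341e-04, -4.46708143e+01,  2.96128339e+01,  8.44746886e-03,
       -8.55346821e-05, -3.44798025e-06]), 'eef_pos': array([ 0.25390648, -0.57034481,  0.23023925]), 'eef_rot': array([-6.23020797e-04,  8.38637552e-01, -5.44688934e-01, -7.95950572e-04]), 'ft_force': array([-0.36345367,  0.27288613,  0.38099804]), 'torque': array([ 0.01092077, -0.00890814,  0.00370443]), 'grip_width': 0.08495373684172469}
0.0187
```

View pics/top0.png

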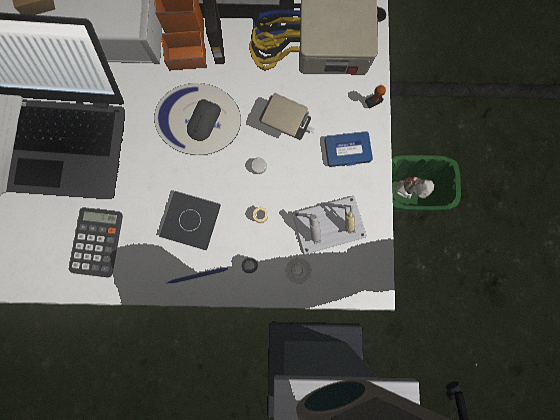

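View pics/scene0.png

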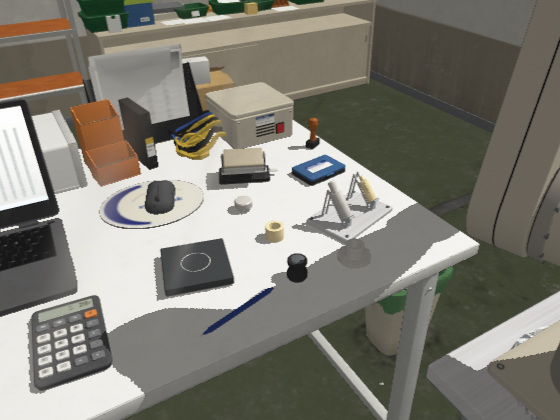

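Top: ring at about (190,220), rest centred near (330,223), silver shaft at (316,228) on the left, brass hex at (350,218) on the right. Scene: shaft near (340,200), hex near (368,188). I'll enlarge both for detail.

Run:
```python
from h import *
t=load('top0');s=load('scene0')
a=cv2.resize(t['color'][185:260,270:380],None,fx=7.2,fy=7.2,interpolation=cv2.INTER_CUBIC)[:,:790]
a=cv2.resize(t['color'][190:260,275:375],(400,280),interpolation=cv2.INTER_CUBIC)
b=cv2.resize(s['color'][165:245,300:400],(400,320),interpolation=cv2.INTER_CUBIC)
im=np.zeros((320,800,3),np.uint8);im[:280,:400]=a;im[:,400:]=b
cv2.imwrite('pics/crop0.png',im[:,:,::-1])
for f,c,w in(('top',t,(180,190,235,255)),('scene',s,(170,245,205,280))):
    pass
# ring
for n,c,r in(('top',t,(200,240,172,208)),('scene',s,(245,278,172,222))):
    g=cv2.cvtColor(c['color'],cv2.COLOR_RGB2GRAY)[r[0]:r[1],r[2]:r[3]]
    th=(g>np.median(g)+35).astype(np.uint8);ys,xs=np.nonzero(th)
    e=cv2.fitEllipse(np.c_[xs,ys].astype(np.float32))
    u,v=e[0][0]+r[2],e[0][1]+r[0];print(n,len(xs),u,v,e[1],onz(c,u,v,.02))
```

```text
top 58 190.50807762145996 218.37994575500488 (19.551109313964844, 30.836721420288086) [0.4967839  0.35476249 0.02      ]
scene 103 191.97171783447266 258.46968269348145 (23.082050323486328, 39.24010467529297) [0.5031095  0.36011235 0.02      ]
```

View pics/crop0.png

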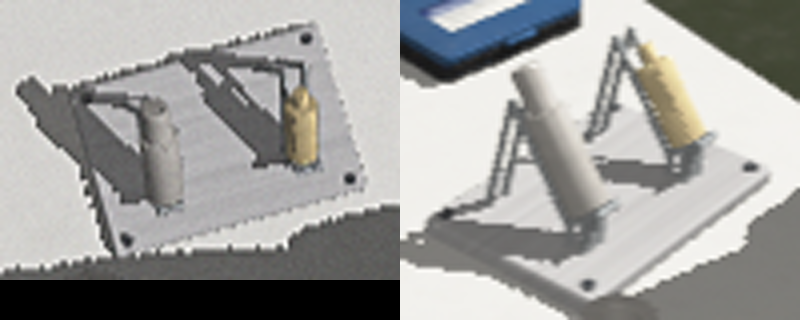

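Crop: the base's top corners sit at about (353.8,195.5), (366.5,236.2), (304.5,253) and (294.5,213) in the top view. The shaft's foot is at about (318,241) in top and (448,218 → full 447/4) in scene. I'll compute the rest pose from the base and check it against the shaft in both views.

Run:
```python
from h import *
t=load('top0');s=load('scene0')
P=[onz(t,u,v,.01) for u,v in((294.5,213),(353.8,195.5),(366.5,236.2),(304.5,253))] # +x+y, +x-y, -x-y, -x+y
P=np.array(P);print(P.round(4),[np.linalg.norm(P[i]-P[i-1]).round(4) for i in range(4)])
ce=P.mean(0);y=(P[0]-P[1]+P[3]-P[2])[:2];yaw=np.arctan2(-y[0],y[1]);print('rest',ce,np.degrees(yaw))
# scene corners crop: left(425,222) front(590,300) right(770,175)
Q=[onz(s,300+(a-400)/4,165+b/4,.01) for a,b in((427,218),(590,298),(771,172))];Q=np.array(Q)
print(Q.round(4),'mid',((Q[0]+Q[2])/2).round(4)); yy=(Q[1]-Q[2]);print(np.linalg.norm(yy),np.linalg.norm(Q[1]-Q[0]),np.degrees(np.arctan2(-yy[0],yy[1])))
def T(c,u,v): return (275+u/4,190+v/4) if c=='t' else (300+(u-400)/4,165+v/4)
print('thin tip centre',tri(t,T('t',153,103),s,T('s',524,71)))
print('foot near',tri(t,T('t',171,203),s,T('s',590,212)))
R=np.array([[np.cos(yaw),-np.sin(yaw)],[np.sin(yaw),np.cos(yaw)]])
f=np.r_[ce[:2]+R@[-.022,.04],.03];a=np.r_[R@[np.sin(.6109),0],np.cos(.6109)]
print('foot',f,'tip',f+.073*a,'axis',a);
for p in(f,f+.073*a): print([ (proj(t,p)-[275,190])*4, (proj(s,p)-[300,165])*4+[400,0]])
# slab
for n,c,w in(('t',t,(150,180,235,260)),('s',s,(150,232,245,300))):
    g=cv2.cvtColor(c['color'],cv2.COLOR_RGB2GRAY)
    x0,y0,x1,y1=w;m=(g[y0:y1,x0:x1]<90).astype(np.uint8);cs=cv2.findContours(m,0,1)[0];k=max(cs,key=cv2.contourArea)
    print(n,cv2.contourArea(k),(cv2.minAreaRect(k)))
    b=cv2.approxPolyDP(cv2.convexHull(k),4,True)[:,0]+[x0,y0];print(b.tolist());B=np.array([onz(c,*q,.02) for q in b]);print(B.round(4).tolist(),B.mean(0))
    ring=cv2.morphologyEx(g,cv2.MORPH_TOPHAT,np.ones((5,5)))
    x,y=(190,220) if n=='t' else (196,262)
    h=(13,13) if n=='t' else (15,21)
    sub=ring[y-h[0]:y+h[0]+1,x-h[1]:x+h[1]+1];ys,xs=np.nonzero(sub>25);print(len(xs),xs.min()+x-h[1],xs.max()+x-h[1],ys.min()+y-h[0],ys.max()+y-h[0])
    e=cv2.fitEllipse(np.c_[xs,ys].astype(np.float32));u=e[0][0]+x-h[1];v=e[0][1]+y-h[0];print('ring',u,v,e[1],onz(c,u,v,.02))
```

```text
[[ 0.5148  0.1185  0.01  ]
 [ 0.5582 -0.0183  0.01  ]
 [ 0.4646 -0.0464  0.01  ]
 [ 0.4239  0.0947  0.01  ]] [np.float64(0.094), np.float64(0.1435), np.float64(0.0977), np.float64(0.1469)]
rest [0.49038232 0.03712956 0.01      ] 16.85004065702693
[[ 0.5127  0.1259  0.01  ]
 [ 0.4213  0.0971  0.01  ]
 [ 0.4587 -0.0399  0.01  ]] mid [0.4857 0.043  0.01  ]
0.14198633969593016 0.09579724439295442 15.25008419342001
thin tip centre (array([0.50032044, 0.08234267, 0.08395978]), np.float64(0.0007193160325978298))
foot near (array([0.45345206, 0.06998997, 0.02834069]), np.float64(0.007822287413232546))
foot [0.45773214 0.06903514 0.03      ] tip [0.49780755 0.08117282 0.08979664] axis [0.54897816 0.16626958 0.81913211]
[array([167.38071719, 190.95064046]), array([594.89786615, 203.96560871])]
[array([156.88243309, 106.93432601]), array([528.93352413,  61.68314989])]
t 2249.5 ((37.937896728515625, 39.511146545410156), (53.442298889160156, 48.08114242553711), 16.389541625976562)
[[220, 205], [206, 249], [156, 234], [175, 191]]
[[0.5287, 0.289, 0.02], [0.4284, 0.3166, 0.02], [0.4599, 0.4309, 0.02], [0.5591, 0.3933, 0.02]] [0.49403431 0.35747371 0.02      ]
79 179 200 209 231
ring 189.4711217880249 219.88461875915527 (20.957006454467773, 21.582353591918945) [0.49331067 0.35694623 0.02      ]
s 2658.0 ((45.39493179321289, 34.8037223815918), (47.67595672607422, 69.38780212402344), 80.27242279052734)
[[221, 239], [233, 282], [166, 295], [161, 249]]
[[0.5279, 0.2959, 0.02], [0.414, 0.3262, 0.02], [0.4402, 0.427, 0.02], [0.5551, 0.3964, 0.02]] [0.48431873 0.36137142 0.02      ]
94 180 210 253 271
ring 195.11907768249512 261.67903232574463 (18.02769660949707, 29.303178787231445) [0.49241814 0.35873936 0.02      ]
```

Ring about (0.493, 0.357). Shaft foot about (0.457, 0.070, 0.030), leaning at azimuth about 16°. Both agree with the given sizes. The plan is to grip with the tool vertical and the jaws along the rest's y, about 33 mm up the shaft. After lifting I'll tilt the tool 35° so the shaft is upright. First I turn the tool by about −172° about its z.

```bash
R='[[0,0,0],[0,0,-8.6],75]'; python3 -m creep '[[[0,0,0],[0,0,-8.6],75],[[0,0,0],[0,0,-8.6],75],[[0,0,0],[0,0,-8.6],75],[[0,0,0],[0,0,-8.6],75],[[0,0,0],[0,0,-8.6],75],[[0,0,0],[0,0,-8.6],75],[[0,0,0],[0,0,-8.6],75],[[0,0,0],[0,0,-8.6],75],[[0,0,0],[0,0,-8.6],75],[[0,0,0],[0,0,-8.6],75]]'
python3 -m creep '[[[0,0,0],[0,0,-8.6],75],[[0,0,0],[0,0,-8.6],75],[[0,0,0],[0,0,-8.6],75],[[0,0,0],[0,0,-8.6],75],[[0,0,0],[0,0,-8.6],75],[[0,0,0],[0,0,-8.6],75],[[0,0,0],[0,0,-8.6],75],[[0,0,0],[0,0,-8.6],75],[[0,0,0],[0,0,-8.6],75],[[0,0,0],[0,0,-8.6],75]]'
cat >> h.py <<'E'
from scipy.spatial.transform import Rotation as Ro
def go(target, axes=None):
    "print shift in tool axes (mm) and rotvec (deg) to reach target TCP and rotation matrix"
    s=readout.state();q=s['eef_rot'];R=Ro.from_quat([*q[1:],q[0]]).as_matrix()
    print('t',round(s['time_s'],2),'tcp',s['eef_pos'].round(4),'j',s['joint_pos'].round(2),'w',round(s['grip_width'],4),'F',s['ft_force'].round(1));print('R',R.round(3).tolist())
    print('shift mm',(R.T@(np.array(target)-s['eef_pos'])*1e3).round(1))
    if axes is not None: print('rotvec deg',np.degrees(Ro.from_matrix(R.T@axes).as_rotvec()).round(2))
def axes(yaw,tilt):
    "jaw axis along (-sin,cos) of yaw; tool z down leaning forward along yaw by tilt"
    c,s=np.cos(np.radians(yaw)),np.sin(np.radians(yaw));X=np.array([-s,c,0]);ct,st=np.cos(np.radians(tilt)),np.sin(np.radians(tilt))
    Z=np.array([c*st,s*st,-ct]);return np.c_[X,np.cross(Z,X),Z]
E
python3 -c "
from h import *
go([.44,.05,.23],axes(16,0))"
```

```text
time_s: 1.35
eef_pos: [0.254, -0.5705, 0.2306]
eef_rot: [-0.001, 0.984, 0.176, -0.0]
ft_force: [0.4, -0.2, -0.4]
grip_width: 0.0752
time_s: 2.6
eef_pos: [0.254, -0.5705, 0.2306]
eef_rot: [-0.001, 0.6, 0.8, 0.0]
ft_force: [-0.0, -0.5, 0.3]
grip_width: 0.0748
t 2.6 tcp [ 0.254  -0.5705  0.2306] j [-1.26  0.28 -0.03  1.27  0.   -1.54] w 0.0748 F [-0.  -0.5  0.3]
R [[-0.28, 0.96, -0.0], [0.96, 0.28, 0.001], [0.001, -0.0, -1.0]]
shift mm [543.5 352.5   1.3]
rotvec deg [-0.   -0.08  0.28]
```

```bash
python3 -m creep '[[[36,23.5,0],[0,0,0],75],[[36,23.5,0],[0,0,0],75],[[36,23.5,0],[0,0,0],75],[[36,23.5,0],[0,0,0],75],[[36,23.5,0],[0,0,0],75],[[36,23.5,0],[0,0,0],75],[[36,23.5,0],[0,0,0],75],[[36,23.5,0],[0,0,0],75],[[36,23.5,0],[0,0,0],75],[[36,23.5,0],[0,0,0],75]]'
python3 -m creep '[[[36,23.5,0],[0,0,0],75],[[36,23.5,0],[0,0,0],75],[[36,23.5,0],[0,0,0],75],[[36,23.5,0],[0,0,0],75],[[36,23.5,0],[0,0,0],75],[[0,0,0],[0,0,0],75],[[0,0,0],[0,0,0],75],[[0,0,0],[0,0,0],75],[[0,0,0],[0,0,0],75],[[0,0,0],[0,0,0],75]]'
python3 -c "
from h import *
snap('wrist','w1')
go([.44,.05,.23],axes(16,0))
c=load('w1');f=np.array([.457,.07,.03]);a=np.array([.551,.158,.819]);print(c['pose'].round(3).tolist(),c['K'].tolist(),[proj(c,f+k*a) for k in(0,.045,.073)],proj(c,[.49,.037,.01]))"
```

```text
time_s: 3.85
eef_pos: [0.3808, -0.1587, 0.231]
eef_rot: [-0.0, 0.602, 0.799, 0.0]
ft_force: [1.1, -0.2, -0.2]
grip_width: 0.0747
time_s: 5.1
eef_pos: [0.4441, 0.0446, 0.2313]
eef_rot: [0.0, 0.602, 0.798, 0.0]
ft_force: [-0.0, -0.5, -0.8]
grip_width: 0.0747
t 5.15 tcp [0.4442 0.0447 0.2314] j [-0.04 -0.04 -0.39  1.22 -0.   -0.32] w 0.0752 F [0.4 0.3 0.2]
R [[-0.275, 0.962, 0.0], [0.962, 0.275, -0.0], [-0.0, 0.0, -1.0]]
shift mm [ 6.2 -2.6  1.4]
rotvec deg [ 0.    0.   -0.06]
[[-0.275, -0.917, -0.29, 0.37], [0.961, -0.262, -0.084, 0.024], [0.001, -0.301, 0.953, 0.374], [0.0, 0.0, 0.0, 1.0]] [[323.4044766712451, 0.0, 281.79550422890645], [0.0, 323.4044766712451, 209.03295932425806], [0.0, 0.0, 1.0]] [array([300.23737311, 198.44504493]), array([301.81138449, 232.6297628 ]), array([302.93000184, 256.9241353 ])] [264.47359447 212.32451125]
```

View pics/w1.png

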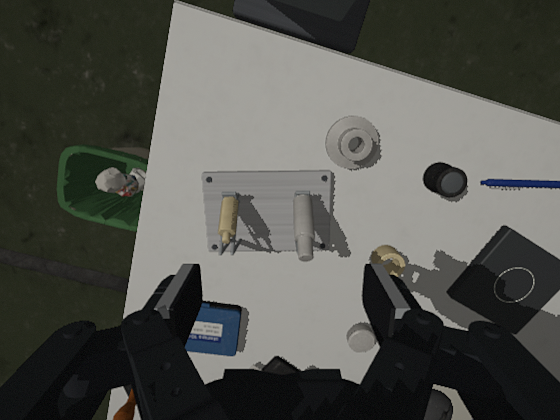

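The wrist view shows the shaft from foot (304,193) to tip (305,258), the hex at (228,215), and the ring at (514,286). The base's edges run along the image axes, so the yaw is right. The shaft lies about 3 px, or roughly 3 mm, further along tool +x than predicted. I'll measure that precisely.

Run:
```python
from h import *
c=load('w1');t=load('top0')
g=cv2.cvtColor(c['color'],cv2.COLOR_RGB2GRAY).astype(int)
for v in(205,220,235,252): print(v,g[v,286:324].tolist())
r=g.astype(np.uint8);th=cv2.morphologyEx(r,cv2.MORPH_TOPHAT,np.ones((5,5)))
x,y,h=514,286,26;sub=th[y-h:y+h,x-h:x+h];ys,xs=np.nonzero(sub>30);e=cv2.fitEllipse(np.c_[xs,ys].astype(np.float32));u,v=e[0][0]+x-h,e[0][1]+y-h
print('ring',len(xs),u,v,e[1],onz(c,u,v,.02),'tri top',tri(c,(u,v),t,(189.5,219.9)))
m=((r>100)).astype(np.uint8)
P=np.array([onz(c,*p,.01) for p in((203,171.5),(332.5,170.5),(332,251),(206.5,252))]);print(P.round(4),P.mean(0))
```

```text
205 [134, 134, 133, 134, 135, 135, 136, 116, 118, 127, 129, 131, 132, 133, 132, 130, 128, 125, 125, 119, 112, 105, 98, 87, 76, 64, 65, 70, 75, 72, 74, 75, 74, 73, 74, 74, 73, 65]
220 [134, 135, 133, 133, 134, 134, 136, 121, 117, 127, 134, 137, 139, 140, 137, 135, 134, 134, 132, 127, 123, 118, 112, 102, 94, 84, 70, 65, 71, 74, 73, 73, 73, 75, 74, 72, 73, 73]
235 [135, 134, 135, 135, 135, 134, 134, 136, 125, 131, 136, 130, 129, 128, 133, 144, 133, 130, 136, 133, 129, 121, 113, 112, 109, 108, 104, 91, 75, 128, 142, 120, 114, 85, 72, 73, 74, 72]
252 [163, 163, 164, 164, 163, 162, 163, 163, 164, 165, 143, 116, 117, 130, 137, 137, 136, 135, 132, 129, 126, 121, 115, 104, 94, 81, 53, 155, 168, 163, 161, 162, 162, 160, 160, 160, 161, 160]
ring 204 513.6662883758545 284.4435176849365 (31.98639488220215, 41.5854606628418) [0.49259783 0.35782273 0.02      ] tri top (array([0.49273659, 0.35682935, 0.02090296]), np.float64(0.0009452572611855986))
[[ 0.462  -0.0429  0.01  ]
 [ 0.4204  0.0983  0.01  ]
 [ 0.5155  0.1298  0.01  ]
 [ 0.5592 -0.0182  0.01  ]] [0.48930306 0.04175809 0.01      ]
```

```bash
python3 -m creep '[[[11.5,18.5,0],[0,0,0],62],[[11.4,18.6,0],[0,0,0],62],[[0,0,25],[0,0,0],62],[[0,0,25],[0,0,0],62],[[0,0,25],[0,0,0],62],[[0,0,25],[0,0,0],62],[[0,0,25],[0,0,0],62],[[0,0,0],[0,0,0],62],[[0,0,0],[0,0,0],62],[[0,0,0],[0,0,0],62]]'
python3 -c "
from h import *
snap('wrist','w2')
go([.4736,.0769,.035],axes(16,0))
c=load('w2');f=np.array([.4565,.072,.03]);a=np.array([.551,.158,.819]);print([proj(c,f+k*a) for k in(0,.045,.073)])
s=readout.state();print('pinch axis px',[proj(c,[*s['eef_pos'][:2],z]) for z in(.03,.055,.09)])"
```

```text
time_s: 6.4
eef_pos: [0.475, 0.0778, 0.1076]
eef_rot: [0.001, 0.602, 0.799, 0.001]
ft_force: [-0.3, -0.9, 0.2]
grip_width: 0.0621
t 6.45 tcp [0.4749 0.0777 0.1076] j [ 0.03  0.12 -0.49  0.95  0.   -0.25] w 0.0619 F [ 0.2 -0.6 -0.6]
R [[-0.276, 0.961, 0.003], [0.961, 0.276, 0.0], [-0.001, 0.002, -1.0]]
shift mm [-0.4 -1.6 72.6]
rotvec deg [0.14 0.03 0.01]
[array([280.64480741, 192.67054778]), array([280.45513603, 248.39495269]), array([280.30852118, 291.46958769])]
pinch axis px [array([281.2126081 , 218.51802715]), array([281.15906274, 231.35730072]), array([281.05968743, 255.18581959])]
```

View pics/w2.png

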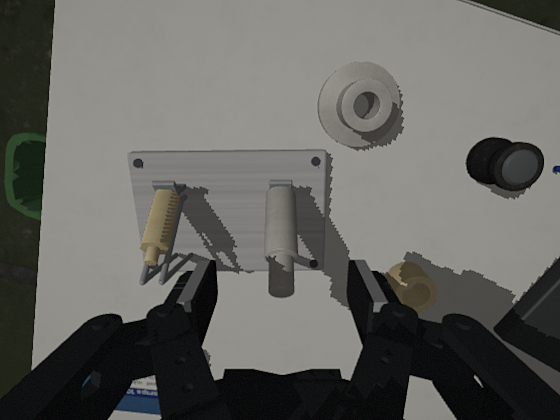

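The shaft runs from (281,188) to (281.5,290), centred between the pads at u≈281 and within 1 mm of the prediction. I'll descend and then close.

```bash
python3 -m creep '[[[0,-1.5,15],[0,0,0],62],[[0,0,15],[0,0,0],62],[[0,0,15],[0,0,0],62],[[0,0,14],[0,0,0],62],[[0,0,13],[0,0,0],62],[[0,0,0],[0,0,0],62],[[0,0,0],[0,0,0],40],[[0,0,0],[0,0,0],28],[[0,0,0],[0,0,0],24],[[0,0,0],[0,0,0],20]]'
python3 -m creep '[[[0,0,0],[0,0,0],10],[[0,0,0],[0,0,0],10],[[0,0,0],[0,0,0],10],[[0,0,0],[0,0,0],10],[[0,0,0],[0,0,0],10],[[0,0,0],[0,0,0],10],[[0,0,-4],[0,0,0],10],[[0,0,-8],[0,0,0],10],[[0,0,-12],[0,0,0],10],[[0,0,-16],[0,0,0],10]]'
python3 -c "
from h import *
snap('wrist','w3')
go([.474,.077,.18],axes(16,0))"
```

```text
time_s: 7.7
eef_pos: [0.4727, 0.0766, 0.0349]
eef_rot: [0.001, 0.602, 0.799, -0.0]
ft_force: [0.6, -2.3, 1.2]
grip_width: 0.0203
time_s: 8.95
eef_pos: [0.4718, 0.0772, 0.0751]
eef_rot: [-0.0, 0.602, 0.799, -0.0]
ft_force: [0.6, 0.9, -0.7]
grip_width: 0.0195
t 9.0 tcp [0.4739 0.0772 0.0774] j [ 0.03  0.16 -0.53  0.88  0.   -0.25] w 0.0197 F [1.7 0.4 0.5]
R [[-0.276, 0.961, 0.004], [0.961, 0.276, 0.0], [-0.001, 0.004, -1.0]]
shift mm [  -0.3    0.4 -102.6]
rotvec deg [0.21 0.05 0.  ]
```

View pics/w3.png

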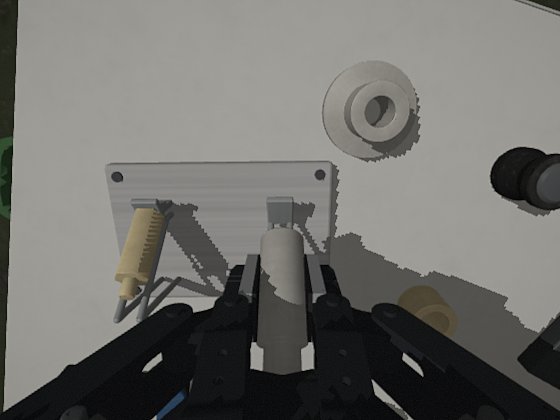

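The shaft is held and the hex is undisturbed. Next: lift, yaw toward the plate, then tilt upright.

```bash
python3 -m creep '[[[0,0,-25],[0,0,0],10],[[0,0,-25],[0,0,0],10],[[0,0,-25],[0,0,0],10],[[0,0,-25],[0,0,0],10],[[0,0,0],[0,0,-5],10],[[0,0,0],[0,0,-5],10],[[0,0,0],[0,0,-5],10],[[0,0,0],[0,0,-5],10],[[0,0,0],[0,0,0],10],[[0,0,0],[0,0,0],10]]'
python3 -c "
from h import *
A=axes(36,35);g=np.array([.4927,.3573,.02+.06+.031]);go(g+.0187*A[:,2],A)"
```

```text
time_s: 10.25
eef_pos: [0.4722, 0.0771, 0.1746]
eef_rot: [0.0, 0.455, 0.891, 0.0]
ft_force: [0.4, 0.0, -1.5]
grip_width: 0.0197
t 10.25 tcp [0.4722 0.0771 0.1746] j [ 0.03  0.06 -0.41  1.1   0.   -0.6 ] w 0.0197 F [ 0.4  0.  -1.5]
R [[-0.587, 0.81, 0.001], [0.81, 0.587, 0.0], [-0.0, 0.0, -1.0]]
shift mm [214.9 191.7  79. ]
rotvec deg [-34.97   0.04  -0.07]
```

```bash
python3 -m creep '[[[24,21.3,0],[0,0,0],10],[[24,21.3,0],[0,0,0],10],[[24,21.3,0],[0,0,0],10],[[24,21.3,0],[0,0,0],10],[[24,21.3,0],[0,0,0],10],[[24,21.3,0],[0,0,0],10],[[24,21.3,0],[0,0,0],10],[[24,21.3,0],[0,0,0],10],[[23,21.3,0],[0,0,0],10],[[0,0,15],[0,0,0],10]]'
python3 -m creep '[[[0,0,15],[-5,0,0],10],[[0,0,0],[-5,0,0],10],[[0,0,0],[-5,0,0],10],[[0,0,0],[-5,0,0],10],[[0,0,0],[-5,0,0],10],[[0,0,0],[-5,0,0],10],[[0,0,0],[-5,0,0],10],[[0,0,0],[0,0,0],10],[[0,0,0],[0,0,0],10],[[0,0,0],[0,0,0],10]]'
python3 - <<'E'
from h import *
A=axes(36,35);g=np.array([.4927,.3573,.02+.06+.031]);go(g+.0187*A[:,2],A)
im=[]
for n,w in(('wrist',None),('scene',1),('top',1)):
    c=snap(n,n+'4')
    s=readout.state();q=s['eef_rot'];Z=Ro.from_quat([*q[1:],q[0]]).as_matrix()[:,2];p=s['eef_pos']-.0187*Z
    f=p-[0,0,.031];uv=[proj(c,f),proj(c,f+[0,0,.073])];print(n,uv)
    m=np.mean(uv,0).round().astype(int);h=(100,133) if n=='wrist' else (45,45)
    x0,y0=max(0,m[0]-h[1]),max(0,m[1]-h[0]);k=c['color'][y0:y0+2*h[0],x0:x0+2*h[1]];print(x0,y0,k.shape)
    im.append(cv2.resize(k,(266,266) if n!='wrist' else (266,266*k.shape[0]//k.shape[1]),interpolation=cv2.INTER_CUBIC))
H=max(i.shape[0] for i in im);cv2.imwrite('pics/m4.png',np.hstack([np.pad(i,((0,H-i.shape[0]),(0,0),(0,0))) for i in im])[:,:,::-1])
E
```

```text
time_s: 11.5
eef_pos: [0.5023, 0.3663, 0.1604]
eef_rot: [0.001, 0.453, 0.891, 0.002]
ft_force: [-0.2, -0.2, -1.4]
grip_width: 0.0195
time_s: 12.75
eef_pos: [0.5024, 0.3643, 0.1456]
eef_rot: [0.137, 0.433, 0.85, 0.268]
ft_force: [0.7, 0.7, -1.3]
grip_width: 0.0195
t 12.75 tcp [0.5024 0.3643 0.1456] j [ 0.48  0.02 -0.7   0.25  0.08 -0.12] w 0.0195 F [ 0.7  0.7 -1.3]
R [[-0.587, 0.662, 0.465], [0.809, 0.481, 0.337], [-0.0, 0.575, -0.818]]
shift mm [  0.  -29.6  40.1]
rotvec deg [ 0.08  0.03 -0.01]
wrist [array([281.29373358, 232.48302197]), array([281.18420232, 403.74158206])]
148 218 (200, 266, 3)
scene [array([187.58350186, 206.20330461]), array([181.68743714, 164.5567304 ])]
140 140 (90, 90, 3)
top [array([177.19091183, 214.21899061]), array([167.24488766, 209.39032379])]
127 167 (90, 90, 3)
```

View pics/m4.png

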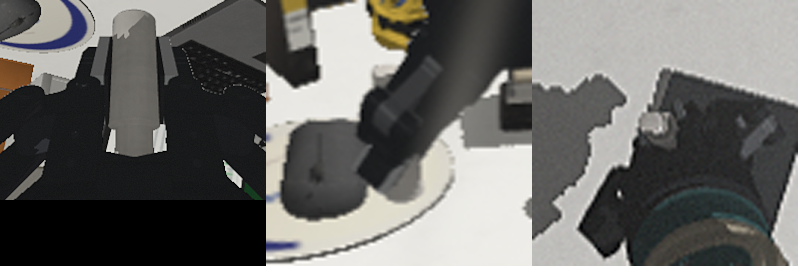

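The shaft is upright within about 1°, with foot and tip within about 1.5 px of the prediction: scene foot about (187,207), tip about (180,164). I'll lower it to about 15 mm above the plate and check from there.

```bash
python3 -m creep '[[[0,-8,11],[0,0,0],10],[[0,-8,11],[0,0,0],10],[[0,-8,11],[0,0,0],10],[[0,-8,11],[0,0,0],10],[[0,-8,11],[0,0,0],10],[[0,-8,11],[0,0,0],10],[[0,-7.5,10.9],[0,0,0],10],[[0,0,0],[0,0,0],10],[[0,0,0],[0,0,0],10],[[0,0,0],[0,0,0],10]]'
python3 - <<'E'
from h import *
A=axes(36,35);g=np.array([.4927,.3573,.02+.015+.031]);go(g+.0187*A[:,2],A)
c=snap('scene','scene5')
p=readout.state()['eef_pos']-.0187*A[:,2];f=p-[0,0,.031];uv=[proj(c,f),proj(c,f+[0,0,.073])];print(uv,'ring',proj(c,[.4927,.3573,.02]))
a=[cv2.resize(c['color'][200:290,150:240],(540,540),interpolation=cv2.INTER_CUBIC)]
cv2.imwrite('pics/m5.png',np.hstack(a)[:,:,::-1])
w=snap('wrist','w5');print(proj(w,f),proj(w,f+[0,0,.031]),proj(w,[.4927,.3573,.02]))
E
```

```text
time_s: 14.15
eef_pos: [0.5005, 0.3633, 0.0505]
eef_rot: [0.137, 0.433, 0.85, 0.269]
ft_force: [-0.3, -0.1, -1.0]
grip_width: 0.0197
t 14.15 tcp [0.5005 0.3633 0.0505] j [ 0.48  0.18 -0.79 -0.01  0.08 -0.12] w 0.0197 F [-0.3 -0.1 -1. ]
R [[-0.588, 0.662, 0.465], [0.809, 0.481, 0.338], [-0.0, 0.575, -0.818]]
shift mm [-0.2  0.9  0.3]
rotvec deg [0.1  0.01 0.  ]
[array([195.32562937, 254.62563809]), array([190.2079322 , 218.15824842])] ring [195.86736264 261.30136761]
[281.15564758 232.59436385] [281.10546288 292.20549429] [280.64083954 210.12404365]
```

View pics/m5.png

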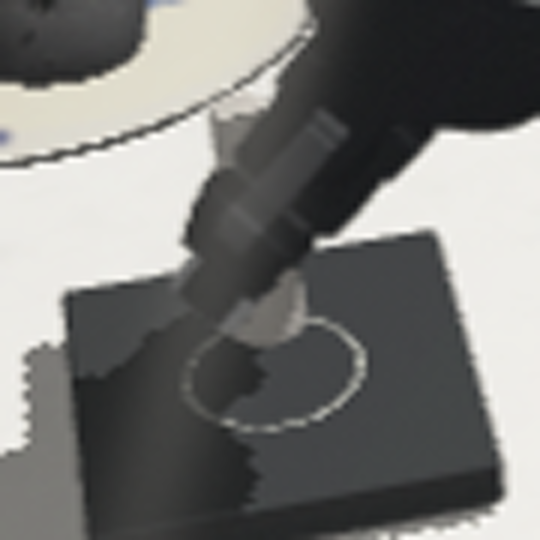

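View pics/w5.png

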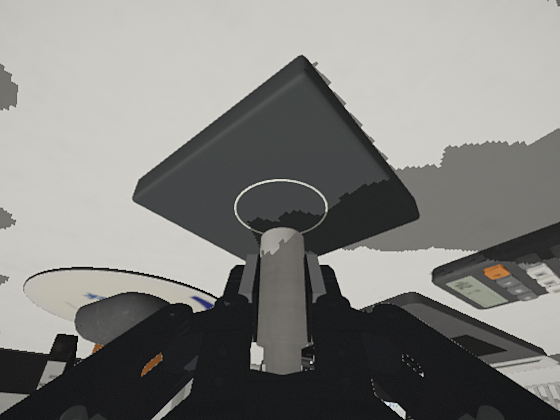

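Scene: foot bottom at about (195,257.5), ring centre at about (195.8,262.5). Wrist: ring centre at about (281,207), the shaft's far foot edge at about (281,227), directly in line with the ring. A quick numeric check follows.

Run:
```python
from h import *
A=axes(36,35);f=np.array([.5005,.3633,.0505])-.0187*A[:,2]-[0,0,.031];r=np.array([.809,.588,0]);print('foot',f)
w=load('w5');s=load('scene5')
for n,c,(x,y,hx,hy) in(('w',w,(281,207,52,34)),('s',s,(196,262,18,12))):
    g=cv2.cvtColor(c['color'],cv2.COLOR_RGB2GRAY);th=cv2.morphologyEx(g,cv2.MORPH_TOPHAT,np.ones((5,5)))
    sub=th[y-hy:y+hy,x-hx:x+hx].copy(); 
    if n=='w': sub[22+y-(y):, 28:78]=0 if False else sub[22:,28:78]
    ys,xs=np.nonzero(sub>35);xs=xs+x-hx;ys=ys+y-hy
    P=np.array([onz(c,a,b,.02)[:2] for a,b in zip(xs,ys)]);
    c0=np.array([.4927,.3573])
    for _ in range(10):
        d=np.linalg.norm(P-c0,axis=1);k=abs(d-.024)<.005;Q=P[k]
        sol=np.linalg.lstsq(np.c_[2*Q,np.ones(len(Q))],(Q**2).sum(1),rcond=None)[0];c0=sol[:2]
    print(n,len(xs),k.sum(),'ring',c0.round(4),'rad',np.sqrt(sol[2]+c0@c0).round(4))
th=np.linspace(0,2*np.pi,60);C=f+.0105*np.c_[np.cos(th),np.sin(th),0*th]
print('far edge wrist v',min(proj(w,p)[1] for p in C),'low edge scene v',max(proj(s,p)[1] for p in C))
g=cv2.cvtColor(w['color'],cv2.COLOR_RGB2GRAY);print(g[218:236,272].tolist(),g[218:236,284].tolist(),g[240,254:312].tolist())
```

```text
foot [0.49182258 0.35699549 0.03481814]
w 526 524 ring [0.493  0.3575] rad 0.0239
s 54 54 ring [0.4931 0.3589] rad 0.0242
far edge wrist v 220.65521998876758 low edge scene v 258.58088393392916
[70, 69, 73, 60, 35, 35, 38, 37, 37, 27, 78, 142, 163, 158, 158, 156, 157, 157] [36, 39, 39, 39, 37, 36, 38, 35, 34, 100, 145, 151, 149, 148, 149, 149, 148, 147] [70, 73, 48, 31, 35, 31, 51, 138, 153, 151, 155, 157, 157, 158, 160, 158, 159, 158, 158, 158, 156, 156, 155, 156, 157, 160, 144, 110, 96, 95, 142, 152, 150, 135, 107, 101, 103, 105, 105, 104, 103, 102, 101, 99, 100, 98, 97, 95, 98, 75, 46, 36, 39, 38, 37, 37, 35, 37]
```

The ring is at (0.493, 0.3577) with a fitted radius of 24 mm, which matches. The foot seems about 3 mm higher than assumed. I'll lower gently, adding 1.5 mm forward, and watch the force.

```bash
python3 -m creep '[[[0,1.2,0.9],[0,0,0],10],[[0,-1.7,2.5],[0,0,0],10],[[0,-1.7,2.5],[0,0,0],10],[[0,-1.7,2.5],[0,0,0],10],[[0,-1.7,2.5],[0,0,0],10],[[0,-0.6,0.8],[0,0,0],10],[[0,-0.6,0.8],[0,0,0],10],[[0,0,0],[0,0,0],10],[[0,0,0],[0,0,0],10],[[0,0,0],[0,0,0],10]]'
python3 -c "
from h import *
for i in range(3): snap('scene','s6');print(readout.state()['ft_force'])
"
```

```text
time_s: 15.5
eef_pos: [0.5011, 0.3639, 0.0355]
eef_rot: [0.137, 0.433, 0.85, 0.268]
ft_force: [-0.6, -0.6, -1.0]
grip_width: 0.0197
[-1.17113276 -0.38262046 -1.31302127]
[-0.82672731 -0.33012927 -1.88271034]
[-0.82069059 -0.13142321 -0.93868967]
```

```bash
python3 -m creep '[[[0,-0.2,0.3],[0,0,0],10],[[0,-0.2,0.3],[0,0,0],10],[[0,-0.2,0.3],[0,0,0],10],[[0,-0.2,0.3],[0,0,0],10],[[0,-0.2,0.3],[0,0,0],10],[[0,-0.2,0.3],[0,0,0],10],[[0,0,0],[0,0,0],10],[[0,0,0],[0,0,0],10],[[0,0,0],[0,0,0],10],[[0,0,0],[0,0,0],10]]'
```

```text
time_s: 16.9
eef_pos: [0.5011, 0.3638, 0.0332]
eef_rot: [0.137, 0.433, 0.85, 0.268]
ft_force: [-0.4, 0.5, -1.2]
grip_width: 0.0193
```

```bash
python3 -m creep '[[[0,-0.2,0.3],[0,0,0],10],[[0,-0.2,0.3],[0,0,0],10],[[0,-0.2,0.3],[0,0,0],10],[[0,-0.2,0.3],[0,0,0],10],[[0,0,0],[0,0,0],10],[[0,0,0],[0,0,0],10],[[0,0,0],[0,0,0],10],[[0,0,0],[0,0,0],10],[[0,0,0],[0,0,0],10],[[0,0,0],[0,0,0],10]]'
python3 - <<'E'
from h import *
A=axes(36,35);s=readout.state()
c=snap('scene','scene7');w=snap('wrist','w7');print(s['torque'].round(2))
p=s['eef_pos']-.0187*A[:,2]
for k in(.026,.028,.031):
    f=p-[0,0,k];th=np.linspace(0,2*np.pi,60);C=f+.0105*np.c_[np.cos(th),np.sin(th),0*th];print(k,f.round(4),min(proj(w,q)[1] for q in C),max(proj(c,q)[1] for q in C))
g=cv2.cvtColor(w['color'],cv2.COLOR_RGB2GRAY);print(g[215:240,276].tolist())
a=cv2.resize(c['color'][210:280,160:230],(400,400),interpolation=cv2.INTER_CUBIC);b=cv2.resize(w['color'][180:280,230:330],(400,400),interpolation=cv2.INTER_CUBIC)
cv2.imwrite('pics/m7.png',np.hstack([a,b])[:,:,::-1])
E
```

```text
time_s: 18.15
eef_pos: [0.5015, 0.3641, 0.0331]
eef_rot: [0.137, 0.433, 0.849, 0.269]
ft_force: [-6.0, -3.5, 10.9]
grip_width: 0.0197
[-0.44  0.67 -0.04]
0.026 [0.4928 0.3578 0.0224] 229.22982857989032 264.27936193281823
0.028 [0.4928 0.3578 0.0204] 225.63121837202118 265.21781704214504
0.031 [0.4928 0.3578 0.0174] 220.341243835301 266.62083709479055
[69, 68, 68, 69, 67, 68, 69, 68, 67, 69, 68, 64, 71, 130, 159, 154, 152, 153, 153, 151, 152, 152, 153, 153, 153]
```

View pics/m7.png

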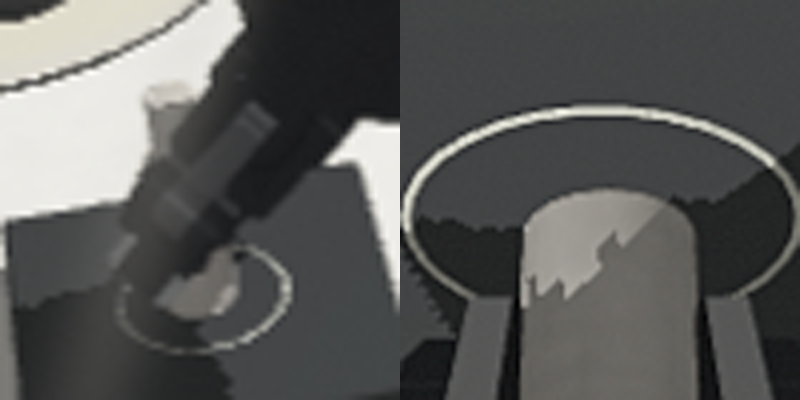

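Contact: about 12 N upward, with the foot centred in the ring at (0.4928,0.3578) and the wrist crop showing it centred left to right. I'll ease the preload slightly, then open gently.

```bash
python3 -m creep '[[[0,0.2,-0.3],[0,0,0],10],[[0,0,0],[0,0,0],10],[[0,0,0],[0,0,0],10],[[0,0,0],[0,0,0],21],[[0,0,0],[0,0,0],22],[[0,0,0],[0,0,0],23],[[0,0,0],[0,0,0],25],[[0,0,0],[0,0,0],27],[[0,0,0],[0,0,0],30],[[0,0,0],[0,0,0],34]]'
python3 - <<'E'
from h import *
c=snap('scene','scene8');w=snap('wrist','w8');g=cv2.cvtColor(w['color'],cv2.COLOR_RGB2GRAY);print(g[215:240,276].tolist())
a=cv2.resize(c['color'][210:280,160:230],(400,400),interpolation=cv2.INTER_CUBIC);b=cv2.resize(w['color'][180:330,205:355],(400,400),interpolation=cv2.INTER_CUBIC)
cv2.imwrite('pics/m8.png',np.hstack([a,b])[:,:,::-1])
E
```

```text
time_s: 19.5
eef_pos: [0.5011, 0.3639, 0.0321]
eef_rot: [0.137, 0.433, 0.85, 0.268]
ft_force: [-0.3, -0.3, -0.6]
grip_width: 0.0338
[66, 68, 67, 66, 66, 68, 67, 67, 67, 66, 67, 69, 68, 64, 63, 130, 161, 152, 152, 151, 151, 150, 150, 153, 157]
```

View pics/m8.png

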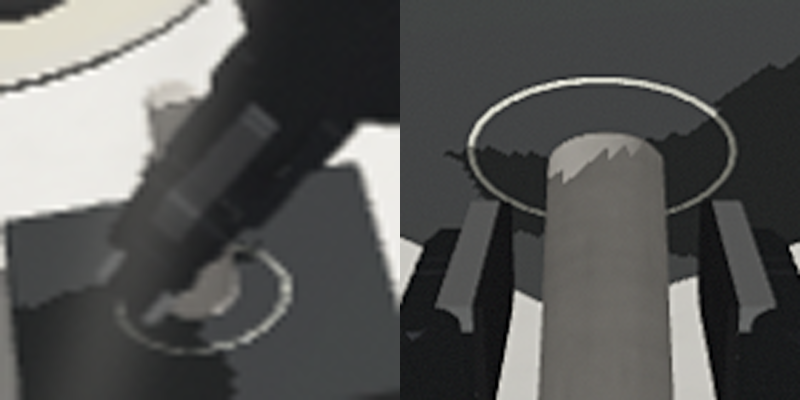

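Released and standing upright in the ring, clear of both pads. I'll retreat along tool −z.

```bash
python3 -m creep '[[[0,0,0],[0,0,0],40],[[0,0,-2],[0,0,0],45],[[0,0,-5],[0,0,0],45],[[0,0,-10],[0,0,0],45],[[0,0,-15],[0,0,0],45],[[0,0,-20],[0,0,0],45],[[0,0,-25],[0,0,0],45],[[0,0,-25],[0,0,0],45],[[0,0,-25],[0,0,0],45],[[0,0,-10],[0,0,0],45]]'
python3 - <<'E'
from h import *
c=snap('scene','scene9');w=snap('wrist','w9')
f=np.array([.493,.3577,.02]);print([proj(c,f),proj(c,f+[0,0,.073])])
a=cv2.resize(c['color'][160:280,160:400],(800,400),interpolation=cv2.INTER_CUBIC)
cv2.imwrite('pics/m9.png',a[:,:,::-1])
E
python3 -m creep '[[[0,0,0],[0,0,0],45],[[0,0,0],[0,0,0],45],[[0,0,0],[0,0,0],45],[[0,0,0],[0,0,0],45],[[0,0,0],[0,0,0],45],[[0,0,0],[0,0,0],45],[[0,0,0],[0,0,0],45],[[0,0,0],[0,0,0],45],[[0,0,0],[0,0,0],45],[[0,0,0],[0,0,0],45]]'
python3 - <<'E'
from h import *
a=load('scene9')['color'].astype(int)
for i in range(2):
    c=snap('scene',f'scene1{i}');d=abs(c['color'].astype(int)-a).max(2)[205:275,165:225];print('diff',d.max(),(d>25).sum())
    m=(c['color'][200:275,175:215].astype(int))
g=cv2.cvtColor(c['color'],cv2.COLOR_RGB2GRAY)
for v in range(216,266,6): print(v,g[v,178:210].tolist())
E
```

```text
time_s: 20.85
eef_pos: [0.4374, 0.3175, 0.1462]
eef_rot: [0.137, 0.433, 0.849, 0.269]
ft_force: [0.2, -0.4, -0.3]
grip_width: 0.0452
[array([195.57456299, 261.28228915]), array([190.52518362, 225.54750155])]
time_s: 22.2
eef_pos: [0.4375, 0.3177, 0.1443]
eef_rot: [0.137, 0.433, 0.85, 0.268]
ft_force: [-0.1, 0.6, -0.1]
grip_width: 0.0454
diff 125 52
diff 125 52
216 [219, 218, 219, 218, 216, 213, 187, 129, 108, 179, 232, 232, 231, 231, 231, 231, 231, 231, 231, 232, 232, 234, 234, 234, 235, 235, 235, 235, 235, 235, 236, 235]
222 [234, 234, 234, 234, 233, 234, 233, 232, 232, 232, 232, 231, 231, 231, 231, 231, 232, 232, 233, 233, 234, 234, 234, 235, 235, 235, 235, 235, 235, 235, 235, 235]
228 [234, 234, 234, 234, 233, 233, 226, 183, 154, 187, 203, 206, 203, 209, 223, 210, 184, 221, 233, 234, 234, 234, 234, 235, 235, 235, 235, 235, 236, 236, 236, 236]
234 [235, 235, 234, 234, 233, 232, 232, 225, 182, 122, 124, 124, 128, 138, 149, 160, 172, 194, 224, 234, 235, 235, 235, 236, 236, 236, 235, 236, 236, 236, 236, 236]
240 [234, 234, 234, 233, 233, 233, 225, 180, 126, 129, 155, 180, 178, 195, 214, 219, 228, 229, 197, 185, 213, 234, 234, 232, 232, 232, 231, 231, 220, 173, 147, 137]
246 [84, 86, 89, 91, 93, 95, 95, 100, 111, 120, 122, 123, 121, 120, 118, 116, 114, 135, 163, 171, 169, 133, 71, 70, 71, 70, 70, 70, 70, 70, 70, 70]
252 [86, 89, 92, 92, 94, 93, 94, 93, 96, 106, 114, 115, 114, 113, 115, 120, 124, 132, 142, 154, 161, 149, 108, 80, 81, 82, 74, 70, 71, 70, 70, 70]
258 [89, 90, 92, 93, 132, 152, 102, 89, 86, 87, 100, 110, 112, 112, 111, 112, 117, 122, 128, 139, 150, 157, 144, 101, 70, 70, 70, 70, 69, 70, 81, 128]
264 [71, 72, 93, 101, 70, 68, 65, 61, 59, 56, 52, 69, 96, 106, 108, 107, 107, 108, 111, 142, 148, 91, 70, 70, 70, 70, 71, 69, 70, 78, 134, 148]
```

View pics/m9.png

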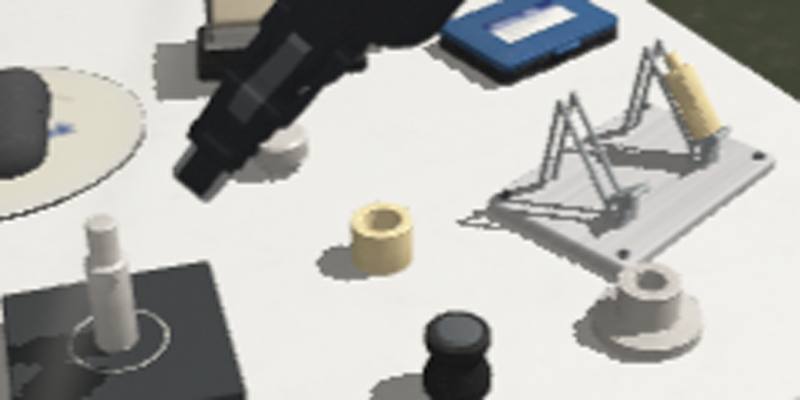

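The shaft stands upright in the ring and the hex is still in its cradle. The difference of 52 pixels may be the arm's shadow settling, so I'll check where it lies before handing in.

Run:
```python
from h import *
a,b,e=[load(f'scene{k}')['color'].astype(int) for k in('9','10','11')]
d=abs(b-a).max(2)[205:275,165:225];ys,xs=np.nonzero(d>25);print('9-10 at u',np.unique(xs+165),'v',np.unique(ys+205))
print('shaft 9-10',abs(b-a).max(2)[222:266,184:202].max(),'10-11',abs(e-b)[205:275,165:225].max())
c=snap('scene','s12')['color'].astype(int);print('11-12 shaft',abs(c-e)[222:266,184:202].max())
if abs(c-e)[222:266,184:202].max()<40 and abs(b-a).max(2)[222:266,184:202].max()<40: print(arm.hand_in())
```

```text
9-10 at u [185 186 192 212 213 214 215 216 217 218 219 220 221 222 223 224] v [205 206 207 208 209 210 212 213 214 215 216 217 218 219 220 221 269 271]
shaft 9-10 21 10-11 10
11-12 shaft 2
the job is handed in; nothing more can be done
None
```

The shaft stands upright, thick end down, in the ring on the inspection plate, and the job is handed in at about 22 s of the 43 s allowed.

**What I did:** I gripped the shaft in the rest with the tool vertical, lifted it off, and tilted the tool 35° to bring the shaft upright. I then lowered it in 0.3 mm steps until it touched the plate at about 12 N, eased off slightly, opened the fingers and backed away.

**Last checks:**
- **Placing:** the foot is within about 1 mm of the ring's middle by the arm pose and my measured ring centre, and the camera view agrees.
- **Stillness:** over more than a second after release, the shaft's pixels changed only at noise level.
- **Hex stand-off:** it is still in its cradle.
- **Robot:** it is clear of everything, with no meaningful force on the tool.

**Disagreements:**
- The foot sat about 3 mm higher in the grip than I had assumed, so contact came about 3 mm lower than first planned. The slow lowering took care of that.
- One before/after picture comparison flagged 52 changed pixels. None of them lay on the shaft; they fit the arm and its shadow still settling.

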